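# Check the toner pass box's inner hatch by touch, then open its outer shutter

### The job

Before the outer side of the toner pass box is opened, make sure by touch that its inner hatch is shut: with the fingertips press firmly, but not violently, on each corner mark of the grey hatch in turn, clockwise seen from above, starting at the red one, each time until the corner stops hard against its seat, and hold it there for a moment. Only when the whole hatch is home, draw the outer shutter fully open. Leave everything else where it is.

Things in the scene. Friction and masses are not known exactly. Their poses are not given: they have to be found in the camera images.
- passbox: toner pass box: blue steel box bolted to the table, 172 mm (its x) x 310 mm (its y) x 100 mm high. Origin at the centre of its underside, z up; the rim is 100 mm above it. The +y half is the inner bay, closed by the grey hatch (friction catches under its corners, see mark1 to mark4); the -y half is the outer bay, closed by the aluminium shutter.
- hatch: inner hatch: loose grey plate 150 (x) x 160 (y) x 16 mm, 0.4 kg, with a black bar handle (18 mm high) in the middle, inside the inner bay's rim with 3 mm play. Origin at its underside's centre, axes as the box's. Its seat is adjustable: fully home it lies level, 4 to 18 mm below the rim, how deep only touch tells. It rocks on its four catches, so heights mislead. Over 60 N would buckle it.
- mark1 (a point): RED disc, 30 mm across, 2 mm proud of the hatch's upper face, at its +x +y corner, over a hidden catch; point at the centre of its upper face, (+53, +58, +18) mm from the hatch's origin. An unseated catch holds the corner up to 10 mm above its seat; it slides down only under more than about 8 N, so lighter pushes already feel firm.
- mark2 (a point): second mark, clockwise seen from above: white disc like mark1, at (+53, -58, +18) mm on the hatch. Each catch stays where it is left and ends at a hard stop. 18 to 30 N on the middle of the disc, kept up for about half a second, seats and confirms the corner.
- mark3 (a point): third mark: white disc like mark1, at (-53, -58, +18) mm on the hatch, with a catch of its own.
- mark4 (a point): fourth mark: white disc like mark1, at (-53, +58, +18) mm on the hatch, with a catch of its own.
- shutter_tab (a point): top centre of the orange tab of the outer shutter: upright plate 8 mm thick (box x), 70 mm wide (box y), 38 mm high. It stands on an aluminium sheet, 172 x 133 mm, lying on the rim (upper face 106 mm above the box's origin; this point 144 mm). The shutter moves only along the box's x; pushing the tab's +x face towards -x opens it.
- shutter (a joint): travel of the outer shutter: 0 shut, 0.12 m fully open (shutter drawn towards the box's -x, the robot's side). Friction about 3 N; it stays where it is left.
- tape_mid (a point): cardboard-brown tape roll lying flat, 100 mm across, 48 mm high, beside the shutter end of the box; point at its centre. Leave alone.
- brush: hand brush 170 mm long lying on the table beyond the box (origin at its underside). Leave alone.
- card_box_mid (a point): small white box with a green band, 90 x 60 x 45 mm, beside the hatch end of the box; point at its centre. Leave alone.
- toner_cyan_mid (a point): black bottle with blue cap, 70 mm diameter, 170 mm high, upright; point at half height. Leave alone.
- toner_yellow_mid (a point): black bottle with yellow cap, 70 mm diameter, 170 mm high, upright; point at half height. Leave alone.
- cleaner_mid (a point): white bottle with red cap, 66 mm diameter, 180 mm high, upright; point at half height. Leave alone.
- carton_mid (a point): brown cardboard carton 130 x 100 x 90 mm; point at its centre. Leave alone.

How it is judged (in metres and radians):
On the way, in this order (a step that is already met when the one before it is completed fails the run):
1. the hatch is pressed at its red mark, with over 16 N (more than an unseated catch bears) for 0.2 s, the outer shutter still shut (contact force between the fingers and hatch above 16 N and horizontal distance between the grasp point and mark1 below 0.022 m and value of joint shutter below 0.02 m), for 0.2 s.
2. the hatch is pressed at its second mark, with over 16 N (more than an unseated catch bears) for 0.2 s, the outer shutter still shut (contact force between the fingers and hatch above 16 N and horizontal distance between the grasp point and mark2 below 0.022 m and value of joint shutter below 0.02 m), for 0.2 s.
3. the hatch is pressed at its third mark, with over 16 N (more than an unseated catch bears) for 0.2 s, the outer shutter still shut (contact force between the fingers and hatch above 16 N and horizontal distance between the grasp point and mark3 below 0.022 m and value of joint shutter below 0.02 m), for 0.2 s.
4. the hatch is pressed at its fourth mark, with over 16 N (more than an unseated catch bears) for 0.2 s, the outer shutter still shut (contact force between the fingers and hatch above 16 N and horizontal distance between the grasp point and mark4 below 0.022 m and value of joint shutter below 0.02 m), for 0.2 s.
5. the outer shutter is drawn open by more than 105 mm (value of joint shutter above 0.105 m), for 0.1 s.
At the end, for the whole second after the job is handed in: The hatch lies home in its bay, level within 0.015 rad, its upper face at least 2 mm below the rim, and at rest; the outer shutter is open by more than 105 mm of its 120 mm, and nothing else has been moved by more than 30 mm (angle between hatch's own z axis and vertical below 0.015 rad and z of hatch in the frame of passbox between 0.06 and 0.082 m and value of joint shutter above 0.105 m and linear speed of hatch below 0.02 m/s); the robot touches nothing.
It fails at once if the outer shutter is moved past 20 mm while the inner hatch is not level and down (value of joint shutter above 0.02 m and not (angle between hatch's own z axis and vertical below 0.015 rad and z of hatch in the frame of passbox between 0.06 and 0.082 m)).
It fails at once if the hatch is pressed with more than 60 N (contact force between the arm and hatch above 60 N).
It fails at once if the hatch is pressed with more than 60 N (contact force between the fingers and hatch above 60 N).
It fails at once if a bystander is moved by more than 30 mm (distance of any of tape_mid, brush, card_box_mid, toner_cyan_mid, toner_yellow_mid, cleaner_mid, carton_mid from where it was at the start of the episode above 0.03 m).
It also fails if it takes over 67 s, if anything falls off the work surface, if the arm or the gripper's body presses on something with over 40 N, if the wrist force passes 120 N, or if a joint passes its speed limit or range.

### The arm

A 7-joint arm with a two-finger parallel gripper is mounted at the origin on the work surface. World frame = base frame: x ahead of the robot, y to its left, z up, the work surface at z = 0. Lengths are in mm, angles in rad, forces in N, time in s.
With the tool pointing down it reaches from about 400 to 900 mm from the base axis. Payload 5.6 kg.
Tool frame: the origin (TCP) lies midway between the tips of the shut fingers; the grasp point (between the pads) lies 19 mm behind it; z points along the fingers, y is the line along which they close (so a half turn about z gives the same grasp; the last joint's range is limited). The gripper opens to 92 mm and grips with 3 to 60 N. Pads are 20 mm wide; open, the fingers measure 128 mm over their backs; the gripper's body (75 mm by 189 mm) begins 69 mm behind the grasp point.
Start: joints at [1.107, 0.468, -0.012, 1.603, 0.006, 1.071, -0.056], TCP at [265.48, -593.321, 214.592] pointing down, gripper open.
Joint ranges: [-2.53, 2.53], [-0.31, 2.02], [-1.57, 1.55], [0.28, 2.44], [-1.29, 4.43], [0.15, 1.84], [-2.92, 2.92]. Speed limits (rad/s): [2.57, 2.57, 3.14, 3.14, 3.14, 3.14, 3.14].

### API

Orientations are given as a rotation vector (axis times angle).
In Python, from cell import robot, grip, kin, viewer gives the robot as it stands. Calls block until the motion is done:
- robot.movep(position, orientation): joint-space move of the TCP to a pose.
- robot.servo_line(position, feed=150, rotation=None): straight line of the TCP; rotation=None keeps the orientation; feed is the mean speed in mm/s.
- robot.goto_joints(angles): joint-space move.
- grip(opening, newtons=None): opening from 0.0 (shut) to 1.0 (fully open); newtons is the grip in N (None keeps the last); returns when the fingers have stopped.
- robot.hold(seconds).
- kin.ik(position, orientation): joint angles nearest the present ones, or None.
- robot.observe(): the state.
- viewer.read_camera(name): name is "scene" or "top" or "wrist"; returns the picture (384x512x3 uint8, red, green, blue); there is no depth.
- viewer.camera_info(name): a dict with "camera_matrix" (3x3 intrinsics, pixels), "k1" (the pictures are not rectified: a ray, as slopes to the right and down, at radius r is drawn at 1 + k1 r^2 times it, then the intrinsics apply), "R" (3x3) and "t" (3): a world point X has camera coordinates R X + t. Camera axes: x right, y down, z forward; pixel columns grow to the right and rows downward; lengths in mm; the calibration is good to about 2 mm. A picture is of the moment at which its call begins: read the wrist's pose just before it. camera_info takes no time and is no camera call; for the wrist camera it gives the pose at the moment of the call.
A pose or a line that the arm cannot do raises robot.IKError and nothing moves.
- robot.job_done(): hands the job in; it is judged then, once.
Trained networks look in the newest picture that a camera, given by its name, has taken for a name from the list of things; names that differ only in an ending like _2 or _b are one class to them, and where a whole thing is asked for, a point or a joint stands for the part that bears it (a point fixed in the world has none). Each returns a list of dicts, best first, with "confidence" (0 to 1); they miss things now and then, are a little off and sometimes report something else, mostly with a low value. They report only what shows in the picture. A call takes as long as a camera call.
- viewer.silhouettes(name, camera): "mask" (384x512 bool, what is visible of it).
- viewer.pinpoint(name, camera): "at" ([x, y, z] in mm, in the coordinates of the camera as it stood for that picture, good to about 4 mm: a listed point, or the origin of a listed thing).
The state is a dict: "t": time; "joints": joint angles; "joint_velocities": joint speeds; "joint_torque": joint torques, N m; "tcp_pos": TCP position; "tcp_rot": TCP orientation; "contact_force": force on the tool from outside, world axes, zero at the start; "wrist_torque": the same for the moment, N m; "grip_width": opening from 0.0 (shut) to 1.0 (fully open); "grip_force": force on a finger pad.
Only numpy, scipy, OpenCV 4.12 (cv2) and the standard library are available. Lean on these libraries where they do the work, as an engineer would, in place of code of your own. Each camera call takes 0.05 s, during which the arm holds its last target. There are 200 camera calls.

## Working session

There is one attempt and no reset: what is moved stays moved. The work goes in short steps, each a Python script; the robot and the scene stay as the last script left them, time stands still between calls to the robot, and variables do not carry over. Pictures are saved under pics/ and viewed, at most 10 in all, crops included, and the job is handed in when it is done.

```bash
mkdir -p pics; ls; python3 - <<'E'
from cell import robot, grip, kin, viewer
import cv2,numpy as np
s=robot.observe();print(s['t'],s['tcp_pos'],s['tcp_rot'],s['contact_force'])
ims=[]
for c in ("scene","top"):
    im=viewer.read_camera(c);ims.append(im)
    i=viewer.camera_info(c);R=np.array(i['R']);t=np.array(i['t'])
    for n in ["passbox","hatch","mark1","mark2","mark3","mark4","shutter_tab","tape_mid","card_box_mid","toner_cyan_mid","toner_yellow_mid","cleaner_mid","carton_mid","brush"]:
        for d in viewer.pinpoint(n,c)[:2]:
            print(c,n,round(d['confidence'],2),(R.T@(np.array(d['at'])-t)).round(0))
    print(c,(-R.T@t).round(0))
cv2.imwrite('pics/a.png',cv2.resize(np.vstack(ims)[:,:,::-1],(400,600)) if 0 else np.vstack(ims)[:,:,::-1][:,:,:])
cv2.imwrite('pics/scene.png',ims[0][:,:,::-1]);cv2.imwrite('pics/top.png',ims[1][:,:,::-1])
print(robot.observe()['t'])
E
```

```text
pics
0.0 [ 265.20189318 -592.79336158  213.63604957] [-3.07069191e+00 -6.55714653e-01  8.05880629e-04] [-0.23889258 -0.57845897 -0.25332897]
scene passbox 0.77 [548. -76.  -4.]
scene passbox 0.56 [556. 148.  21.]
scene hatch 0.71 [549.  -5.  75.]
scene mark1 0.73 [492.  50.  89.]
scene mark1 0.65 [495. -69.  93.]
scene mark2 0.73 [492.  50.  89.]
scene mark2 0.65 [495. -69.  93.]
scene mark3 0.73 [492.  50.  89.]
scene mark3 0.65 [495. -69.  93.]
scene mark4 0.73 [492.  50.  89.]
scene mark4 0.65 [495. -69.  93.]
scene shutter_tab 0.64 [ 579. -160.  144.]
scene shutter_tab 0.17 [584. 384.  79.]
scene tape_mid 0.55 [ 537. -290.   25.]
scene toner_cyan_mid 0.93 [582. 384.  81.]
scene toner_yellow_mid 0.88 [521. 425.  80.]
scene cleaner_mid 0.63 [ 585. -398.   92.]
scene carton_mid 0.58 [ 455. -409.   44.]
scene brush 0.91 [688. -77.  -1.]
scene [1320.  720.  740.]
top passbox 0.67 [515. 424.  85.]
top passbox 0.56 [547. -74.   2.]
top hatch 0.6 [544. -15.  77.]
top hatch 0.17 [ 576. -163.  142.]
top mark1 0.84 [492.  46.  90.]
top mark1 0.81 [597. -72.  92.]
top mark2 0.84 [492.  46.  90.]
top mark2 0.81 [597. -72.  92.]
top mark3 0.84 [492.  46.  90.]
top mark3 0.81 [597. -72.  92.]
top mark4 0.84 [492.  46.  90.]
top mark4 0.81 [597. -72.  92.]
top shutter_tab 0.65 [ 576. -161.  145.]
top tape_mid 0.96 [ 539. -287.   22.]
top card_box_mid 0.72 [549. 145.  20.]
top card_box_mid 0.72 [596.  53.  92.]
top toner_cyan_mid 0.72 [585. 375.  86.]
top toner_cyan_mid 0.63 [687. -81.  -3.]
top cleaner_mid 0.8 [ 580. -399.   86.]
top carton_mid 0.8 [ 457. -415.   44.]
top carton_mid 0.22 [ 584. -401.   84.]
top brush 0.63 [688. -79.  -2.]
top [ 365.   -7. 1231.]
1.5
```

View pics/scene.png

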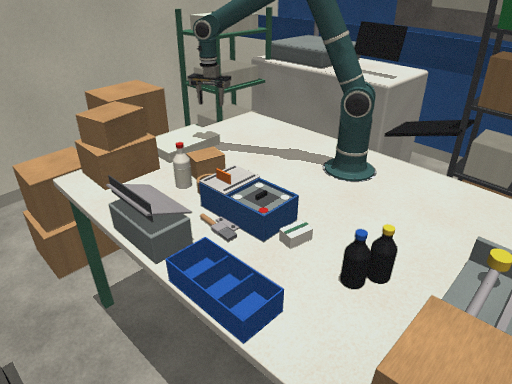

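View pics/top.png

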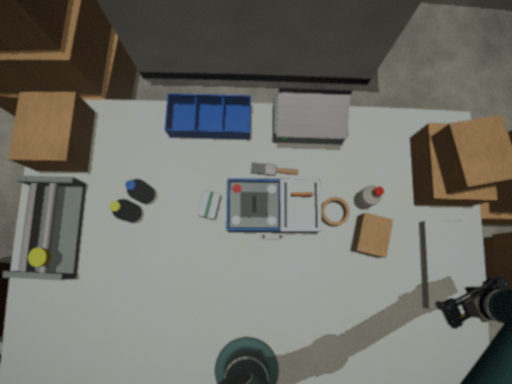

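```bash
cat > h.py <<'E'
from cell import robot, grip, kin, viewer
import cv2,numpy as np
def ray(px,info):
    K=np.array(info['camera_matrix']);k=info['k1']
    p=cv2.undistortPoints(np.array([[px]],float),K,np.array([k,0,0,0.]))[0,0]
    R=np.array(info['R']);t=np.array(info['t'])
    d=R.T@np.array([p[0],p[1],1]);return -R.T@t,d/np.linalg.norm(d)
def tri(rs):
    A=np.zeros((3,3));b=np.zeros(3)
    for c,d in rs:
        P=np.eye(3)-np.outer(d,d);A+=P;b+=P@c
    x=np.linalg.solve(A,b);return x,[np.linalg.norm((np.eye(3)-np.outer(d,d))@(x-c)) for c,d in rs]
def project(X,info):
    R=np.array(info['R']);t=np.array(info['t'])
    return cv2.projectPoints(np.array([X],float),cv2.Rodrigues(R)[0],t,np.array(info['camera_matrix']),np.array([info['k1'],0,0,0.]))[0][0,0]
E
python3 - <<'E'
from h import *
import pickle
p=robot.observe()['tcp_pos'];robot.servo_line([p[0],p[1],380],feed=250);grip(0.0)
out=[]
for k,(x,y) in enumerate([(500,-60),(500,20)]):
    robot.movep([x,y,360],[np.pi,0,0])
    info=viewer.camera_info("wrist");im=viewer.read_camera("wrist")
    R=np.array(info['R']);t=np.array(info['t']);print('cam',(-R.T@t).round(0),R.round(2).tolist())
    for n in ["mark1","shutter_tab","hatch"]:
        for d in viewer.pinpoint(n,"wrist")[:5]:
            print(n,round(d['confidence'],2),(R.T@(np.array(d['at'])-t)).round(0))
    cv2.imwrite(f'pics/w{k}.png',im[:,:,::-1]);out.append((info,im))
pickle.dump(out,open('w.pkl','wb'))
s=robot.observe();print(s['t'],s['contact_force'],s['tcp_pos'],s['joints'])
E
```

```text
cam [583. -61. 531.] [[-0.0, -1.0, 0.0], [-0.96, 0.0, 0.29], [-0.29, 0.0, -0.96]]
mark1 0.95 [595. -65.  87.]
mark1 0.95 [494. -71.  97.]
mark1 0.87 [488.  44.  91.]
shutter_tab 0.74 [ 571. -167.  143.]
hatch 0.84 [546. -13.  76.]
cam [583.  21. 531.] [[0.0, -1.0, 0.0], [-0.96, -0.0, 0.29], [-0.29, -0.0, -0.96]]
mark1 0.96 [598.  46.  93.]
mark1 0.93 [494. -71.  95.]
mark1 0.79 [596. -62.  90.]
shutter_tab 0.87 [ 573. -163.  144.]
hatch 0.67 [545.  -9.  74.]
6.5667 [ 0.22891882 -0.18627934 -0.36120396] [500.12880642  18.56720683 359.86350884] [ 0.38150099  0.13071289 -0.53255982  1.74213237  0.06923906  1.28762414
 -1.74000637]
```

View pics/w0.png

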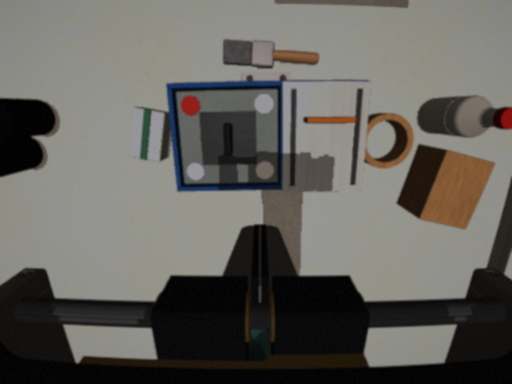

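View pics/w1.png

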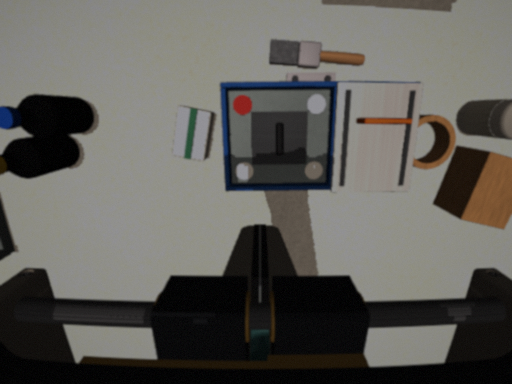

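w0 shows the red mark at (190,105), the others at (264,104), (265,170, shaded) and (196,171), and the tab's top at x 305–354, y 120. In w1 they are at (242,105), (317,104), (314,171), (245,172), and the tab's top is at x 358–410, y 121. I'll refine these and triangulate.

```bash
python3 - <<'E'
from h import *
import pickle
out=pickle.load(open('w.pkl','rb'))
P=[[(190,105),(264,104),(265,170),(196,171)],[(242,105),(317,104),(314,171),(245,172)]]
T=[(330,120),(384,121)]
def refine(im,p,h=15):
    x,y=p;c=im[y-h:y+h+1,x-h:x+h+1].astype(float)
    ref=np.median(im[y-2:y+3,x-2:x+3].reshape(-1,3),axis=0)
    m=(np.abs(c-ref).sum(2)<70).astype(np.uint8)
    n,l=cv2.connectedComponents(m,connectivity=4);m=l==l[h,h]
    v,u=np.nonzero(m);return (x-h+(u.min()+u.max())/2,y-h+(v.min()+v.max())/2),(np.ptp(u),np.ptp(v))
pts=[]
for i in range(4):
    rs=[]
    for k in (0,1):
        q,sz=refine(out[k][1],P[k][i]);print(i,k,q,sz);rs.append(ray(q,out[k][0]))
    x,e=tri(rs);print('mark',i+1,x.round(1),np.round(e,1));pts.append([ (c+d*(90-c[2])/d[2])[:2].round(1) for c,d in rs]);print(pts[-1])
rs=[]
for k in (0,1):
    q,sz=refine(out[k][1],T[k],34);print('tab',q,sz);rs.append(ray(q,out[k][0]))
x,e=tri(rs);print('tab',x.round(1),np.round(e,1),[(c+d*(144-c[2])/d[2])[:2].round(1) for c,d in rs])
E
```

```text
0 0 (np.float64(190.0), np.float64(105.0)) (np.int64(18), np.int64(18))
0 1 (np.float64(242.0), np.float64(104.5)) (np.int64(18), np.int64(19))
mark 1 [596.6  48.6  89.9] [0.1 0.1]
[array([596.7,  48.6]), array([596.5,  48.6])]
1 0 (np.float64(263.5), np.float64(103.0)) (np.int64(17), np.int64(18))
1 1 (np.float64(316.5), np.float64(103.5)) (np.int64(17), np.int64(19))
mark 2 [598.4 -67.5  96.8] [0.1 0.1]
[array([598.8, -67.6]), array([598.5, -68.9])]
2 0 (np.float64(264.5), np.float64(169.5)) (np.int64(17), np.int64(17))
2 1 (np.float64(313.5), np.float64(170.0)) (np.int64(17), np.int64(16))
mark 3 [492.5 -69.4  93.2] [0.3 0.3]
[array([492.2, -69.5]), array([491.5, -70.1])]
3 0 (np.float64(195.0), np.float64(171.0)) (np.int64(16), np.int64(16))
3 1 (np.float64(242.0), np.float64(171.5)) (np.int64(10), np.int64(15))
mark 4 [486.5  51.2  76.2] [0.7 0.7]
[array([490.1,  47.8]), array([488.7,  50.3])]
tab (np.float64(331.5), np.float64(119.5)) (np.int64(47), np.int64(5))
tab (np.float64(388.0), np.float64(120.5)) (np.int64(46), np.int64(5))
tab [ 574.9 -163.5  140.4] [0.1 0.1] [array([ 574.9, -162.6]), array([ 575.1, -161.8])]
```

```bash
cat >> h.py <<'E'
M=[(597,48.5),(598.5,-68.5),(492.3,-69.5),(490.5,47.5)]
def F():
    s=robot.observe();return s['contact_force'][2],s['tcp_pos'][2]
def press(i,ztop=125,target=23,zstart=104):
    x,y=M[i]
    p=robot.observe()['tcp_pos']
    robot.servo_line([x,y,max(ztop,p[2]) if p[2]>200 else ztop],feed=150)
    robot.servo_line([x,y,zstart],feed=80); f0=F()[0]
    z=zstart;log=[];f=0
    while z>68:
        z-=1.0 if f<3 else 0.5
        robot.servo_line([x,y,z],feed=30);robot.hold(0.04)
        f,za=F();f-=f0
        if f>2: log.append((z,round(za,1),round(f,1)))
        if f>target: break
    robot.hold(0.35);a=F();robot.hold(0.35);b=F()
    print('mark',i+1,'bias',round(f0,2),log,'held',round(a[0]-f0,1),round(b[0]-f0,1),'z',b[1].round(2))
    robot.servo_line([x,y,ztop],feed=80)
    return b
E
python3 - <<'E'
from h import *
robot.servo_line([M[0][0],M[0][1],250],feed=250)
robot.servo_line([M[0][0],M[0][1],125],feed=150)
press(0);print(robot.observe()['t'])
E
```

```text
mark 1 bias 0.09 [(92.0, np.float64(92.4), np.float64(4.5)), (91.5, np.float64(92.2), np.float64(5.7)), (91.0, np.float64(91.9), np.float64(7.2)), (90.5, np.float64(91.5), np.float64(8.2)), (90.0, np.float64(91.1), np.float64(8.8)), (89.5, np.float64(90.7), np.float64(9.1)), (89.0, np.float64(90.7), np.float64(11.2)), (88.5, np.float64(90.6), np.float64(14.7)), (88.0, np.float64(90.5), np.float64(18.0)), (87.5, np.float64(90.5), np.float64(20.4)), (87.0, np.float64(90.5), np.float64(23.9))] held 23.0 23.2 z 90.44
16.7
```

```bash
python3 - <<'E'
from h import *
for i in (1,2,3):
    press(i,ztop=116,zstart=101);print(robot.observe()['t'])
E
```

```text
mark 2 bias -0.31 [(92.0, np.float64(92.3), np.float64(3.1)), (91.5, np.float64(92.1), np.float64(4.5)), (91.0, np.float64(91.7), np.float64(6.2)), (90.5, np.float64(91.3), np.float64(7.3)), (90.0, np.float64(90.9), np.float64(6.8)), (89.5, np.float64(90.6), np.float64(8.5)), (89.0, np.float64(90.6), np.float64(10.7)), (88.5, np.float64(90.5), np.float64(14.3)), (88.0, np.float64(90.5), np.float64(18.0)), (87.5, np.float64(90.4), np.float64(20.3)), (87.0, np.float64(90.4), np.float64(22.8)), (86.5, np.float64(90.3), np.float64(25.9))] held 25.6 26.4 z 90.33
25.0167
mark 3 bias -0.13 [(92.0, np.float64(92.3), np.float64(5.9)), (91.5, np.float64(91.9), np.float64(6.9)), (91.0, np.float64(91.4), np.float64(7.4)), (90.5, np.float64(91.0), np.float64(8.4)), (90.0, np.float64(90.6), np.float64(7.5)), (89.5, np.float64(90.5), np.float64(12.3)), (89.0, np.float64(90.4), np.float64(17.5)), (88.5, np.float64(90.4), np.float64(22.6)), (88.0, np.float64(90.3), np.float64(26.0))] held 26.1 25.5 z 90.27
32.375
mark 4 bias 0.41 [(92.0, np.float64(92.2), np.float64(3.4)), (91.5, np.float64(91.7), np.float64(5.7)), (91.0, np.float64(91.2), np.float64(4.7)), (90.5, np.float64(90.7), np.float64(3.4)), (90.0, np.float64(90.4), np.float64(7.0)), (89.5, np.float64(90.3), np.float64(10.5)), (89.0, np.float64(90.3), np.float64(16.9)), (88.5, np.float64(90.3), np.float64(20.9)), (88.0, np.float64(90.2), np.float64(24.5))] held 25.2 24.9 z 90.19
39.8
```

```bash
python3 - <<'E'
from h import *
y=-162.5
p=robot.observe()['tcp_pos']
robot.servo_line([p[0],p[1],190],feed=200)
robot.servo_line([622,y,190],feed=200)
robot.servo_line([622,y,118],feed=120)
f0=robot.observe()['contact_force']
xs=list(range(600,480,-20))+list(range(480,450,-2))
for x in xs:
    robot.servo_line([x,y+(575-x)*-0.0,118],feed=80);robot.hold(0.04)
    s=robot.observe();f=s['contact_force']-f0
    print(x,s['tcp_pos'].round(1),f.round(1))
    if f[0]>12 or abs(f[2])>15: break
p=s['tcp_pos'];robot.servo_line([p[0]+20,y,118],feed=80)
robot.servo_line([p[0]+20,y,300],feed=200)
robot.movep([480,-60,360],[np.pi,0,0])
info=viewer.camera_info("wrist");im=viewer.read_camera("wrist")
R=np.array(info['R']);t=np.array(info['t'])
for n in ["hatch","shutter_tab"]:
    for d in viewer.pinpoint(n,"wrist")[:2]: print(n,round(d['confidence'],2),(R.T@(np.array(d['at'])-t)).round(0))
cv2.imwrite('pics/end.png',im[:,:,::-1]);print(robot.observe()['t'])
E
```

```text
600 [ 600.6 -162.7  118.7] [-0.5 -0.5 -0.8]
580 [ 580.  -162.6  118. ] [-1.2 -0.8  0.2]
560 [ 559.7 -162.5  117.9] [-0.7 -0.1  0.1]
540 [ 539.6 -162.5  117.9] [-0.8 -0.6 -0.5]
520 [ 519.6 -162.5  117.9] [-0.1 -0.1  0.1]
500 [ 499.6 -162.5  117.9] [-0.6 -0.9  0.2]
480 [ 479.5 -162.4  117.9] [ 0.2 -0.5  0.3]
478 [ 478.2 -162.4  118. ] [ 1.3 -0.4  0.2]
476 [ 476.3 -162.4  118. ] [ 2.8 -0.6 -2.9]
474 [ 473.9 -162.4  118.1] [ 1.1  0.2 -0.8]
472 [ 471.8 -162.5  118.1] [ 1.2 -0.3  0.9]
470 [ 471.3 -162.5  118.2] [ 5.5  0.1 -2.8]
468 [ 471.3 -162.5  118.4] [10.3 -0.9 -8.2]
466 [ 471.3 -162.4  118.7] [ 16.   -0.4 -12. ]
hatch 0.82 [547. -10.  72.]
hatch 0.64 [549. -78.  -1.]
shutter_tab 0.81 [ 454. -164.  142.]
shutter_tab 0.4 [490.  47.  90.]
49.8417
```

View pics/end.png

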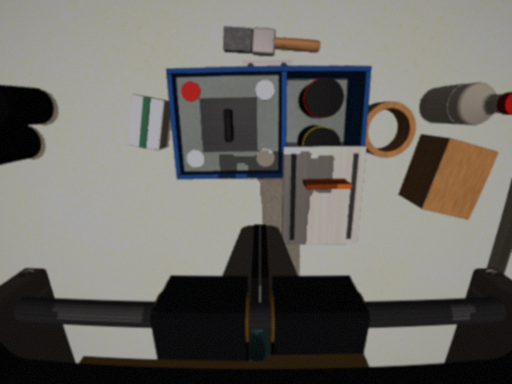

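The shutter is fully open: the tab at (328,185) has moved about 120 mm to its stop. The hatch at (228,125) lies flat and the bystanders have not moved. Handing in.

```bash
python3 -c "
from cell import robot
print(robot.job_done())"
```

```text
the job is handed in; nothing more can be done
None
```

The job is handed in (no verdict came back): all four hatch corners were pressed in order from red at 23–26 N to hard stops within 0.3 mm of the same height, the shutter was then pushed about 120 mm to its stop, and the last picture, about 50 s in, shows nothing else moved.

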